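# Hold a spring clip open astride the splash panel

### The job

Squeeze the handles of the spring clip parked on the low aluminium rail so that its jaws open, lift it off the rail, and lower it astride the middle of the top edge of the wider, taller black splash panel, so that a job card could be slipped in beside the panel. Finish while still holding it there: well open and upright, one jaw hanging either side of the edge and lined up with it, the clip not touching the panel. Do not push hard against the panels, and leave everything else where it is.

Things in the scene. Friction and masses are not known exactly. Their poses are not given: they have to be found in the camera images.
- clip_grip (a point): Point midway between the clip's two handle paddles, 45 mm above its hinge pin. Grip here from above, along x. Paddles: 24 mm wide (y); at rest they lean outwards, upper edges 57 mm apart over the outside, 47 mm above the pin. Fully squeezed they stand parallel, 22 mm over the outside, 30 to 54 mm above the pin, against a stop. Keep fingers 20 mm or more above the pin.
- jaw_a (a point): lower tip of one jaw, at the inner face of its rubber pad (pad 26 mm wide along the pin); at rest 50 mm below the pin and 3 mm to the clip's +x side; when fully open 46 mm below the pin and 19 mm to the side
- jaw_b (a point): the same on the other jaw, to the clip's -x side
- clip_a (a joint): opening of the clip: angle in rad that each jaw has turned outwards; about 0 clamped on the rail, 0.34 fully open; both sides move alike. Squeezing the paddles together opens it: about 3 N at first, 8 N at the stop; grip with 20 N or more
- rail_top (a point): middle of the top edge of the parking rail, 75 mm above the table: an upright aluminium strip 6 mm thick and 220 mm long (along its y) in a wooden foot 90 x 240 x 18 mm; fixed. The clip sits on it up to 40 mm from this point
- rail: the parking rail; its origin is under the centre of its foot
- panel_wide_top (a point): middle of the top edge of the wider, taller black panel: upright, 6 mm thick (along x), 150 mm wide (along y), top edge 140 mm above the table; white foot 80 x 120 x 20 mm; fixed. z up
- panel_wide: the same panel; origin under the centre of its foot
- panel_narrow_top (a point): middle of the top edge of the other, narrower and lower black panel: 6 mm thick, 80 mm wide (along y), top edge 100 mm above the table; fixed; not to be used
- panel_narrow: the same narrow panel; origin under the centre of its foot
- clip: Dark steel spring clip, about 0.1 kg, parked upright on the rail; origin at the middle of its hinge pin, 24 mm above the rail's top edge. x: the way handles and jaws spread; y: along pin and rail; z: from jaws up to handles. A steel tongue between the jaws ends 24 mm below the pin and rests on the rail; an edge between the jaws must stay below it to be clear.
- glass_blank: bystander: round-bellied green glass blank, 76 mm wide, 62 mm high; origin under its centre
- coolant_bottle: bystander: white bottle, 60 mm wide, 150 mm high; origin under its centre
- dressing_stone: bystander: reddish abrasive block 45 x 110 x 25 mm; origin under its centre
- grit_jar: bystander: glass jar with a steel cap, 64 mm wide, 75 mm high; origin under its centre
- small_clip: bystander: small clip lying on the table, 70 x 20 mm, 12 mm high; origin under its centre
- spacer_disc: bystander: flat rubber disc, 70 mm wide, 12 mm thick; origin under its centre
Things that resemble listed ones, but are neither listed nor needed, are in the scene too. There is more than one size of the clip; the job needs the smallest.

How it is judged:
By the outcome, as a careful person would: the job done as asked, in the order asked, and still so for the second after the job is handed in, while the arm keeps its last pose, push and grip.
It also fails if it takes over 35 s, if anything falls off the work surface, if the arm or the gripper's body presses on something with over 40 N, if the wrist force passes 120 N, or if a joint passes its speed limit or range.

### The arm

A 6-joint arm with a two-finger parallel gripper is mounted at the origin on the work surface. World frame = base frame: x ahead of the robot, y to its left, z up, the work surface at z = 0. Lengths are in m, angles in rad, forces in N, time in s.
With the tool pointing down it reaches from about 0.25 to 0.8 m from the base axis. Payload 8.5 kg.
Tool frame: the origin (TCP) lies midway between the tips of the shut fingers; the grasp point (between the pads) lies arm.grip_point_offset behind it (arm.grip_point_offset is the distance from the TCP to the grasp point, in m); z points along the fingers, y is the direction in which the jaws open and shut (so a half turn about z gives the same grasp; the last joint's range is limited). The gripper opens to 85 mm and grips with 20 to 120 N. Pads are 22 mm wide; open, the fingers measure 114 mm over their backs; the gripper's body (76 mm by 85 mm) begins 54 mm behind the grasp point. The pads swing forward as they close: fully open they stand 13 mm farther back than shut.
Start: joints at [-1.108, 0.238, -0.013, 1.319, 0, 1.571], TCP at [0.234, -0.47, 0.231] pointing down, gripper open.
Joint ranges: [-2.66, 2.66], [-1.03, 1.9], [-1.14, 1.46], [-1.82, 2.27], [-1.45, 1.34], [-3.14, 3.14]. Speed limits (rad/s): [2.22, 2.22, 2.79, 3.14, 3.14, 3.14].

### API

Orientations are given as a rotation vector (axis times angle).
In Python, from station import arm gives the robot as it stands. The module is installed in compiled form; this text tells all that it offers.
- The arm moves only by the tool servo_tool, never from a script. Its argument "increments" is a list that holds one entry, the list of rows, each a list of 6 numbers: the shift along the tool's x, y, z scaled (see below), then the turn, a rotation vector about the tool's x, y, z scaled (see below). In form: [[[x, y, z, ax, ay, az], ...]]. A call has 1 to 10 rows; each row is the pose to reach, as a shift and turn from the pose commanded when the call began, along the tool's axes at that moment; what a row does not reach only later rows make up. The controller multiplies each number of a shift by 120 mm and each number of a turn by 120 degrees. A row lasts 1/12 s, in which the tool goes at most 41.7 mm and 7.16 degrees, less where a joint would pass 70% of its speed; a pose out of reach is approached as far as the arm can. A call with a number of a shift or a turn outside -1 to 1 is refused whole. A call with a gripper value outside its range is refused whole. "hand" is the closure, from -1 (fully open) to 1 (shut), set as the call begins (left out, the last holds). The fingers move at their own pace and stop on an object; "newtons" is the grip in N (left out, the last holds). Time passes only in rows, so rows that repeat a pose let the fingers close. It gives the time, the measured TCP pose, the force and the opening at its end, in the units of the state.
- arm.sense(): the state, without advancing time (a new reading comes with each control period).
- arm.grab_frame(name): name is "scene" or "top"; returns the picture (400x640x3 uint8, blue, green, red); there is no depth.
- arm.camera_info(name): a dict with "fx", "fy", "cx", "cy" (pixels), "k1" (the pictures are not rectified: a ray, as slopes to the right and down, at radius r is drawn at 1 + k1 r^2 times it, then the intrinsics apply), "T" (4x4, takes a point from camera to world coordinates). Camera axes: x right, y up, looking along -z (the intrinsics and any distortion apply to the point x, -y, -z); pixel columns grow to the right and rows downward; lengths in m; the calibration is good to about 2 mm. A picture is of the moment at which its call begins. camera_info takes no time and is no camera call.
- arm.sign_off(): hands the job in, once; it reports no verdict.
The state is a dict: "t": time; "q": joint angles; "dq": joint speeds; "effort": joint torques, N m; "tcp_pos": TCP position; "tcp_rot": TCP orientation; "force": force on the tool from outside, world axes, zero at the start; "ft_torque": the same for the moment, N m; "width": finger opening in m.
Only numpy, scipy, OpenCV 4.12 (cv2) and the standard library are available. Lean on these libraries where they do the work, as an engineer would, in place of code of your own. Each camera call takes 0.05 s, during which the arm holds its last target.

## Working session

There is one attempt and no reset: what is moved stays moved. The work goes in short steps, Python scripts to look and compute and a tool call to move; the robot and the scene stay as the last step left them, time stands still between calls to the robot, and variables do not carry over. Pictures are saved under pics/ and viewed, and the job is handed in when it is done.

Besides the shell and the picture viewer there is one more tool, called after "Emit:" in YAML: its name, and indented under it one key for each argument. servo_tool: Moves the arm, as the interface text tells. Shifts and turns lie within -1 to 1; 1 stands for 120 mm of shift or 120 degrees of turn. Its arguments: {"type":"object","properties":{"increments":{"type":"array","items":{"type":"array","items":{"type":"array","items":{"type":"number"}}}},"hand":{"type":"number"},"newtons":{"type":"number"}},"required":["increments"]}

```bash
mkdir -p pics
python3 - <<'E'
from station import arm
import cv2
s=arm.sense(); print(s)
for n in ("scene","top"):
    cv2.imwrite(f"pics/{n}0.png",arm.grab_frame(n)); print(n,arm.camera_info(n))
print(arm.grip_point_offset)
E
```

```text
{'t': 0.0, 'q': array([-1.10800972e+00,  2.38792037e-01, -1.42636043e-02,  1.31920858e+00,
        2.20292008e-05,  1.57080289e+00]), 'dq': array([ 0.00074994, -0.00111123,  0.0010734 ,  0.00035952, -0.00065505,
        0.00078485]), 'effort': array([ 1.41494547e-03, -5.38784516e+01,  3.46439767e+01,  1.84341572e-02,
        6.91907826e-05,  3.67732298e-06]), 'tcp_pos': array([ 0.23419939, -0.46939362,  0.23066809]), 'tcp_rot': array([-3.05646905e+00, -7.20134850e-01,  4.94890613e-04]), 'force': array([ 0.09947477, -0.97431914, -0.56931562]), 'ft_torque': array([ 0.00304494, -0.04981769,  0.01929168]), 'width': 0.08543842195349499}
scene {'fx': 498.50658521129054, 'fy': 498.50658521129054, 'cx': 328.09223552099286, 'cy': 194.6094053918587, 'k1': -0.11412843860172676, 'T': array([[ 0.20349913, -0.75676152,  0.62120859,  1.2921634 ],
       [ 0.97898979,  0.16565477, -0.11890115, -0.07691769],
       [-0.01292635,  0.63235315,  0.7745724 ,  1.04619676],
       [ 0.        ,  0.        ,  0.        ,  1.        ]])}
top {'fx': 472.1849513679401, 'fy': 472.1849513679401, 'cx': 315.09675809764053, 'cy': 203.88956442606403, 'k1': -0.05610581792256374, 'T': array([[-2.33779295e-02,  9.96689387e-01, -7.78700115e-02,
         4.66932161e-01],
       [-9.99723504e-01, -2.35037426e-02, -6.99437454e-04,
         8.21021889e-02],
       [-2.52735859e-03,  7.78321293e-02,  9.96963275e-01,
         1.39178272e+00],
       [ 0.00000000e+00,  0.00000000e+00,  0.00000000e+00,
         1.00000000e+00]])}
0.0187
```

View pics/scene0.png

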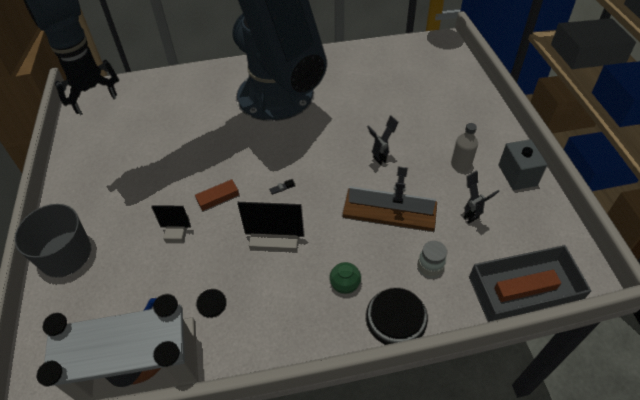

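View pics/top0.png

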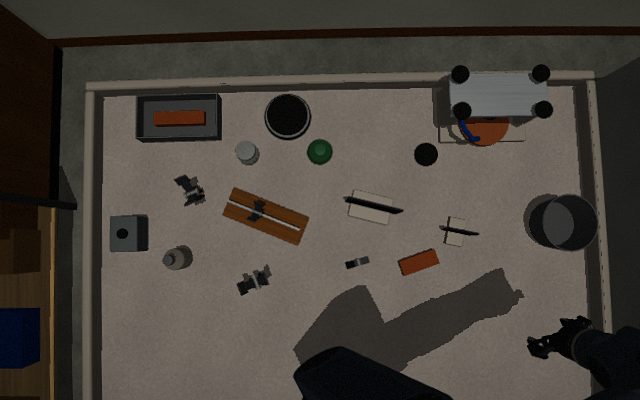

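```bash
cat > h.py <<'E'
import numpy as np,cv2
from station import arm
def ray(n,u,v):
    c=arm.camera_info(n); K=np.array([[c['fx'],0,c['cx']],[0,c['fy'],c['cy']],[0,0,1]])
    p=cv2.undistortPoints(np.array([[[u,v]]],float),K,np.array([c['k1'],0,0,0.]))[0,0]
    T=c['T']; d=T[:3,:3]@np.array([p[0],-p[1],-1]); return T[:3,3],d/np.linalg.norm(d)
def onz(n,u,v,z):
    o,d=ray(n,u,v); return o+d*(z-o[2])/d[2]
def tri(a,b):
    (o1,d1),(o2,d2)=ray("scene",*a),ray("top",*b)
    s=np.linalg.lstsq(np.c_[d1,-d2],o2-o1,rcond=None)[0]
    p,q=o1+s[0]*d1,o2+s[1]*d2; return (p+q)/2,np.linalg.norm(p-q)
def proj(n,P):
    c=arm.camera_info(n);T=c['T'];p=T[:3,:3].T@(np.array(P)-T[:3,3]);x,y=p[0]/-p[2],-p[1]/-p[2]
    k=1+c['k1']*(x*x+y*y);return np.array([c['fx']*x*k+c['cx'],c['fy']*y*k+c['cy']])
def crop(src,out,x0,y0,x1,y1,s,g=1.0):
    im=cv2.imread(src)[y0:y1,x0:x1]; im=cv2.resize(im,None,fx=s,fy=s,interpolation=cv2.INTER_CUBIC)
    im=np.clip(255*(im/255.)**g,0,255).astype(np.uint8)
    for x in range((x0//10+1)*10,x1,10):
        cv2.line(im,(int((x-x0+.5)*s),0),(int((x-x0+.5)*s),6),(0,255,255),1); cv2.putText(im,str(x),(int((x-x0+.5)*s)-10,18),0,.35,(0,255,255))
    for y in range((y0//10+1)*10,y1,10):
        cv2.line(im,(0,int((y-y0+.5)*s)),(6,int((y-y0+.5)*s)),(0,255,255),1); cv2.putText(im,str(y),(8,int((y-y0+.5)*s)+4),0,.35,(0,255,255))
    cv2.imwrite(out,im)
E
python3 - <<'E'
from h import *
crop("pics/top0.png","pics/c1.png",215,170,315,245,8,.6)
crop("pics/scene0.png","pics/c2.png",335,155,445,235,7,.6)
crop("pics/top0.png","pics/c3.png",335,175,415,235,9,.6)
crop("pics/scene0.png","pics/c4.png",230,190,315,255,9,.6)
E
```

```text
(no output)
```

View pics/c1.png

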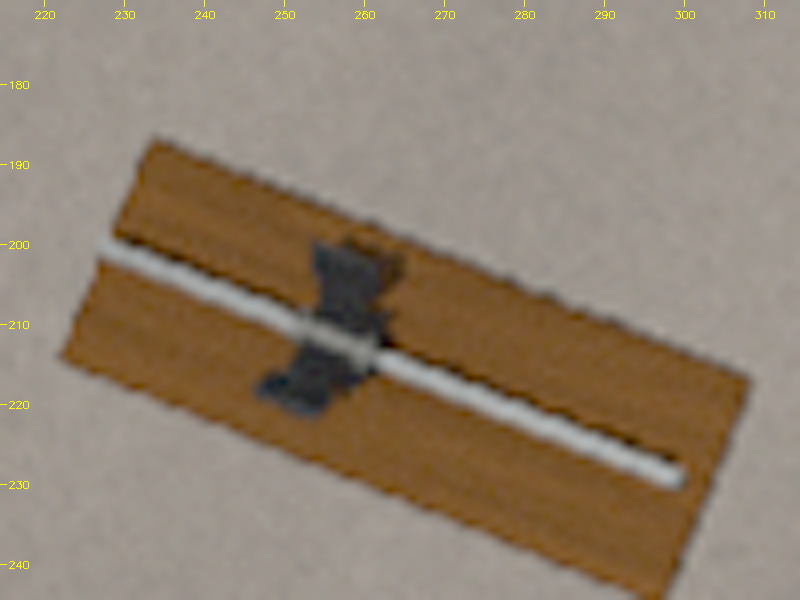

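View pics/c2.png

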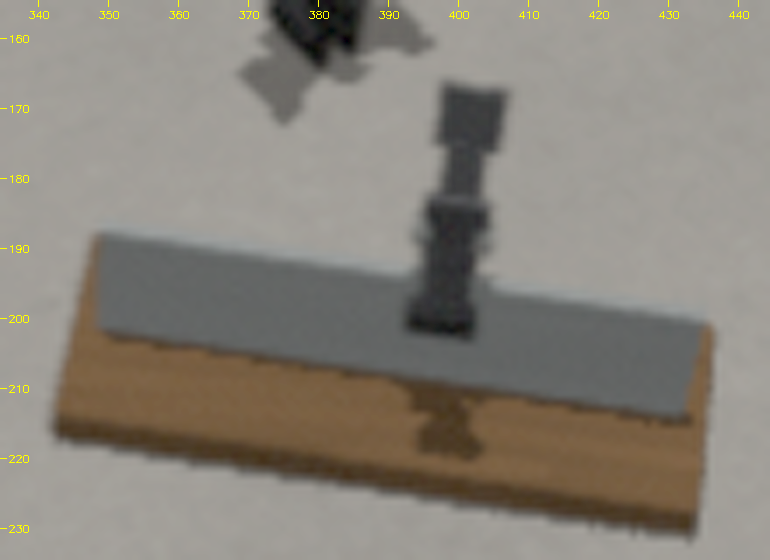

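View pics/c3.png

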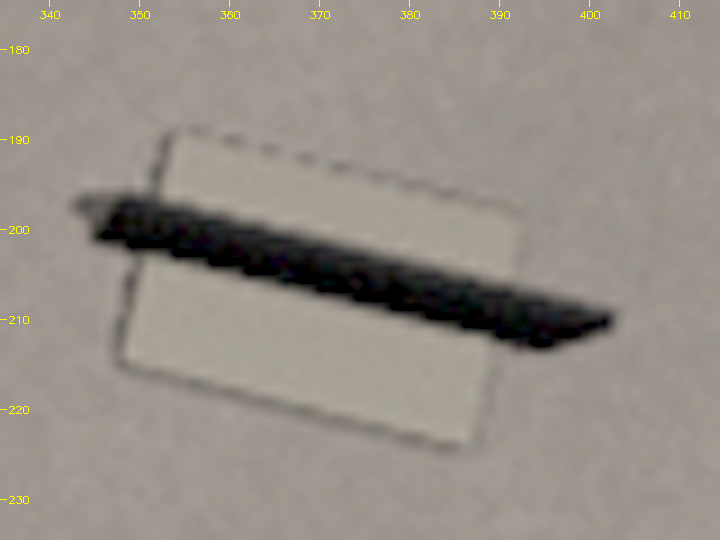

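View pics/c4.png

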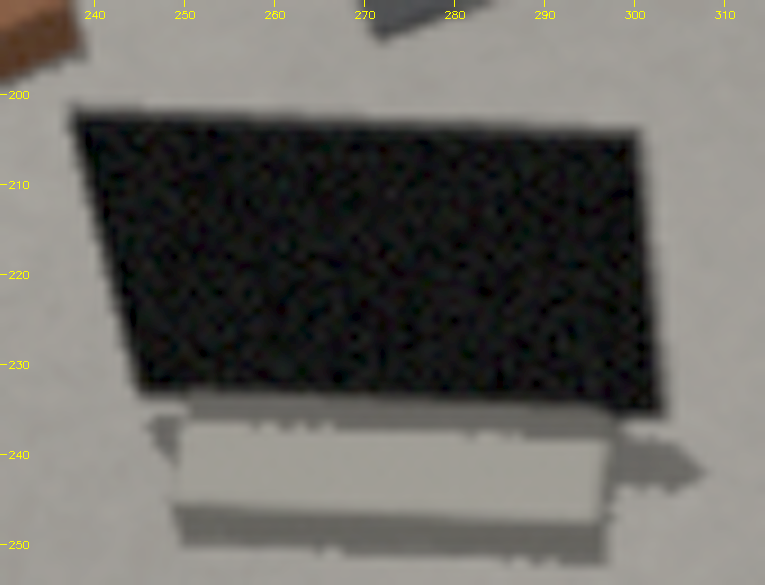

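Run:
```python
from h import *
np.set_printoptions(precision=4,suppress=True)
print("rail foot",[onz("top",*p,.018)[:2] for p in [(233.7,186.5),(308,216.7),(297.5,244.5),(222,214)]])
print("mean",np.mean([onz("top",*p,.018) for p in [(233.7,186.5),(308,216.7),(297.5,244.5),(222,214)]],0))
a,b=onz("top",228,200,.075),onz("top",299.7,228.8,.075);print("rail top top",a,b,(a+b)/2,np.linalg.norm(a-b))
a,b=onz("scene",348.3,187.8,.075),onz("scene",436.2,200.3,.075);print("rail top scene",a,b,(a+b)/2,np.linalg.norm(a-b))
print("pin L",tri((414-20,188),(251.5,209.3)),"R",tri((404.5,190),(261.5,214)))
print("paddles top",[onz("top",*p,.146)[:2] for p in [(253.5,200),(265,203),(246,219),(255,221.5)]])
f=[onz("top",*p,.02) for p in [(352.5,189),(392.5,198.5),(387.8,224.5),(347.6,215)]];print("panel foot",f,np.mean(f,0))
a,b=onz("scene",237.7,201.7,.14),onz("scene",300.5,204.2,.14);print("panel top scene",a,b,(a+b)/2,np.linalg.norm(a-b))
a,b=onz("top",343.7,197.2,.14),onz("top",402.7,210.3,.14);print("panel top top",a,b,(a+b)/2,np.linalg.norm(a-b))
```

```text
rail foot [array([0.631 , 0.3206]), array([0.5373, 0.1046]), array([0.4573, 0.1369]), array([0.551 , 0.3557])]
mean [0.5442 0.2294 0.018 ]
rail top top [0.5865 0.3271 0.075 ] [0.5012 0.1275 0.075 ] [0.5438 0.2273 0.075 ] 0.2169929877431607
rail top scene [0.5024 0.1269 0.075 ] [0.5889 0.3321 0.075 ] [0.5457 0.2295 0.075 ] 0.22272218077868983
pin L (array([0.5536, 0.2438, 0.106 ]), np.float64(0.026946728178298917)) R (array([0.5481, 0.2456, 0.0887]), np.float64(0.028199175073321328))
paddles top [array([0.5784, 0.246 ]), array([0.5697, 0.2156]), array([0.5285, 0.2666]), array([0.5213, 0.2428])]
panel foot [array([ 0.6151, -0.0272,  0.02  ]), array([ 0.5845, -0.1432,  0.02  ]), array([ 0.509 , -0.1268,  0.02  ]), array([ 0.5394, -0.0107,  0.02  ])] [ 0.562 -0.077  0.02 ]
panel top scene [ 0.5412 -0.1484  0.14  ] [ 0.5798 -0.006   0.14  ] [ 0.5605 -0.0772  0.14  ] 0.14756876272157723
panel top top [0.5808 0.0064 0.14  ] [ 0.5421 -0.1496  0.14  ] [ 0.5614 -0.0716  0.14  ] 0.16075335507923322
```

Run:
```python
from h import *
np.set_printoptions(precision=4,suppress=True)
print("pin -y",tri((394.3,187.5),(261.5,213.7)),"+y",tri((404.3,189),(251.5,209.3)))
print("top pin@.099",onz("top",261.5,213.7,.099),onz("top",251.5,209.3,.099), "scene",onz("scene",394.3,187.5,.099),onz("scene",404.3,189,.099))
print("scene paddle",[onz("scene",*p,.146) for p in [(397.7,166.5),(407,167.5)]])
t=np.radians(14.9);X=np.array([np.cos(t),-np.sin(t),0]);Y=np.array([np.sin(t),np.cos(t),0])
c=np.array([.562,-.077,.14])
for i in(-.003,.003):
  for j in(-.075,.075): print(i,j,proj("top",c+i*X+j*Y),proj("top",c+i*X+j*Y-[0,0,.12]),proj("scene",c+i*X+j*Y))
t=np.radians(23.1);X=np.array([np.cos(t),-np.sin(t),0]);Y=np.array([np.sin(t),np.cos(t),0])
r=np.array([.5447,.2288,.075])
for s in (0,.01,.02,.03):
  p=r+s*Y+[0,0,.024]; print(s,p,"pin",[proj(n,p) for n in("top","scene")],"pads",[proj(n,p+[0,0,.047]+.0285*k*X) for n in ("top","scene") for k in (1,-1)],"jawtip +x",proj("scene",p+.006*X-[0,0,.05]))
```

```text
pin -y (array([0.5448, 0.2322, 0.0986]), np.float64(0.003057823243792408)) +y (array([0.5568, 0.2569, 0.1007]), np.float64(0.0019252515593645774))
top pin@.099 [0.5444 0.2307 0.099 ] [0.5571 0.258  0.099 ] scene [0.5453 0.2336 0.099 ] [0.5553 0.2565 0.099 ]
scene paddle [array([0.5197, 0.2456, 0.146 ]), array([0.5278, 0.2668, 0.146 ])]
-0.003 -0.075 [402.3976 211.1688] [394.9199 213.7431] [237.5333 201.2755]
-0.003 0.075 [347.549  198.0016] [344.8334 201.7169] [301.3588 203.5724]
0.003 -0.075 [402.8936 208.9806] [395.3758 211.744 ] [237.0998 203.2899]
0.003 0.075 [348.0651 195.82  ] [345.3058 199.7236] [301.1283 205.6133]
0 [0.5447 0.2288 0.099 ] pin [array([262.19  , 213.5659]), array([392.3557, 187.6231])] pads [array([264.232 , 202.5717]), array([256.0826, 222.5488]), array([392.6719, 183.919 ]), array([395.362 , 166.4866])] jawtip +x [390.3801 201.9995]
0.01 [0.5486 0.238  0.099 ] pin [array([258.8246, 212.2172]), array([396.365 , 188.2002])] pads [array([260.7452, 201.1783]), array([252.5884, 221.1444]), array([396.865 , 184.5193]), array([399.4337, 167.0542])] jawtip +x [394.2775 202.5726]
0.02 [0.5525 0.2472 0.099 ] pin [array([255.4617, 210.8693]), array([400.38  , 188.7785])] pads [array([257.2613, 199.7859]), array([249.097 , 219.7408]), array([401.0643, 185.1208]), array([403.5112, 167.6233])] jawtip +x [398.1803 203.1465]
0.03 [0.5565 0.2564 0.099 ] pin [array([252.1016, 209.5223]), array([404.4005, 189.3577])] pads [array([253.7801, 198.3945]), array([245.6086, 218.3381]), array([405.2695, 185.7235]), array([407.5943, 168.1937])] jawtip +x [402.0883 203.7213]
```

Things that could be mistaken for the clip (top view): the clip on the rail at (258,211), the larger clips standing on the table at (190,190) and (254,280), and the small clip lying at (357,262). I chose the one on the rail. The close crops show it astride the aluminium strip, with its pin 17 mm from the rail's middle. The wide panel is the one at (372,204); the narrow one is at (458,230).

```bash
cat >> h.py <<'E'
from scipy.spatial.transform import Rotation as Ro
def plan(pos,yaw):  # yaw deg of tool y axis in world, tool z down
    s=arm.sense();R=Ro.from_rotvec(s['tcp_rot'])
    y=np.array([np.cos(np.radians(yaw)),np.sin(np.radians(yaw)),0]);z=np.array([0,0,-1.]);G=Ro.from_matrix(np.c_[np.cross(y,z),y,z])
    d=R.as_matrix().T@(np.array(pos)-s['tcp_pos'])/.12; a=(R.inv()*G).as_rotvec(degrees=True)/120
    print("t",round(s['t'],2),"tcp",s['tcp_pos'].round(4),"F",s['force'].round(1),"w",round(s['width'],4)); print("rows",d.round(3),a.round(4))
E
python3 - <<'E'
from h import *
plan([.5514,.2444,.25],-23.1)
E
```

```text
t 0.1 tcp [ 0.2342 -0.4695  0.2307] F [ 1.2 -0.4  1. ] w 0.0854
rows [ 5.021 -4.143 -0.155] [-6.000e-04 -2.000e-04 -3.365e-01]
```

Emit:
servo_tool:
  increments:
    - [[0.2, -0.16, -0.04, 0, 0, -0.05], [0.5, -0.4, -0.08, 0, 0, -0.11], [0.8, -0.65, -0.12, 0, 0, -0.17], [1, -0.83, -0.155, 0, 0, -0.23], [1, -0.83, -0.155, 0, 0, -0.28], [1, -0.83, -0.155, 0, 0, -0.336]]
  hand: -1
  newtons: 30

```text
t: 0.6
tcp_pos: [0.2981, -0.3249, 0.2503]
tcp_rot: [2.614, 1.742, 0.0]
force: [0.1, -0.5, -0.5]
width: 0.085
```

```bash
python3 -c "
from h import *
plan([.5514,.2444,.25],-23.1)"
```

```text
t 0.6 tcp [ 0.2981 -0.3249  0.2503] F [ 0.1 -0.5 -0.5] w 0.085
rows [5.191e+00 1.220e-01 3.000e-03] [ 0.0002 -0.      0.0038]
```

Emit:
servo_tool:
  increments:
    - [[0.33, 0.04, 0, 0, 0, 0], [0.66, 0.08, 0, 0, 0, 0], [1, 0.12, 0, 0, 0, 0.003]]

```text
t: 0.85
tcp_pos: [0.3577, -0.2214, 0.2497]
tcp_rot: [-2.629, -1.719, 0.0]
force: [1.4, -0.1, -0.4]
width: 0.0854
```

Emit:
servo_tool:
  increments:
    - [[0.33, 0, 0, 0, 0, 0], [0.66, 0, 0, 0, 0, 0], [1, 0, 0, 0, 0, 0]]

```text
t: 1.1
tcp_pos: [0.4058, -0.1106, 0.2498]
tcp_rot: [-2.628, -1.721, 0.0]
force: [1.2, -0.8, 0.5]
width: 0.0857
```

Emit:
servo_tool:
  increments:
    - [[0.33, 0, 0, 0, 0, 0], [0.66, 0, 0, 0, 0, 0], [1, 0, 0, 0, 0, 0]]

```text
t: 1.35
tcp_pos: [0.4537, -0.0003, 0.2499]
tcp_rot: [-2.628, -1.722, 0.0]
force: [0.7, -1.6, -0.6]
width: 0.0852
```

Emit:
servo_tool:
  increments:
    - [[0.33, 0, 0, 0, 0, 0], [0.66, 0, 0, 0, 0, 0], [1, 0, 0, 0, 0, 0]]

```text
t: 1.6
tcp_pos: [0.5015, 0.1097, 0.2497]
tcp_rot: [-2.627, -1.722, 0.0]
force: [2.2, -0.8, 0.3]
width: 0.0855
```

Emit:
servo_tool:
  increments:
    - [[0.33, 0, 0, 0, 0, 0], [0.66, 0, 0, 0, 0, 0], [1, 0, 0, 0, 0, 0], [1, 0, 0, 0, 0, 0]]

```text
t: 1.93
tcp_pos: [0.5512, 0.2235, 0.248]
tcp_rot: [-2.623, -1.726, -0.0]
force: [-1.0, -1.5, -0.7]
width: 0.0854
```

```bash
python3 -c "
from h import *
plan([.5514,.2444,.125],-23.1)"
```

```text
t 1.93 tcp [0.5512 0.2235 0.248 ] F [-1.  -1.5 -0.7] w 0.0854
rows [ 0.159 -0.066  1.025] [-0.0006 -0.0005 -0.0016]
```

Emit:
servo_tool:
  increments:
    - [[0.08, -0.033, 0.2, 0, 0, -0.001], [0.159, -0.066, 0.4, 0, 0, -0.0016], [0.159, -0.066, 0.5, 0, 0, -0.0016], [0.159, -0.066, 0.5, 0, 0, -0.0016], [0.159, -0.066, 0.5, 0, 0, -0.0016]]

```text
t: 2.35
tcp_pos: [0.5491, 0.2382, 0.1894]
tcp_rot: [-2.624, -1.726, 0.003]
force: [-0.8, 0.3, 0.5]
width: 0.0852
```

```bash
python3 -c "
from h import *
plan([.5514,.2444,.125],-23.1)
for n in('scene','top'): cv2.imwrite(f'pics/{n}1.png',arm.grab_frame(n))
crop('pics/top1.png','pics/c5.png',215,160,315,235,8,.6)
crop('pics/scene1.png','pics/c6.png',345,105,455,205,6,.6)
print(proj('top',[.5514,.2444,.175]),proj('scene',[.5514,.2444,.175]))"
```

```text
t 2.35 tcp [0.5491 0.2382 0.1894] F [-0.8  0.3  0.5] w 0.0852
rows [ 0.056 -0.002  0.537] [-0.0006  0.0007 -0.0018]
[252.77511204 209.43179593] [402.27509832 167.95653933]
```

View pics/c5.png

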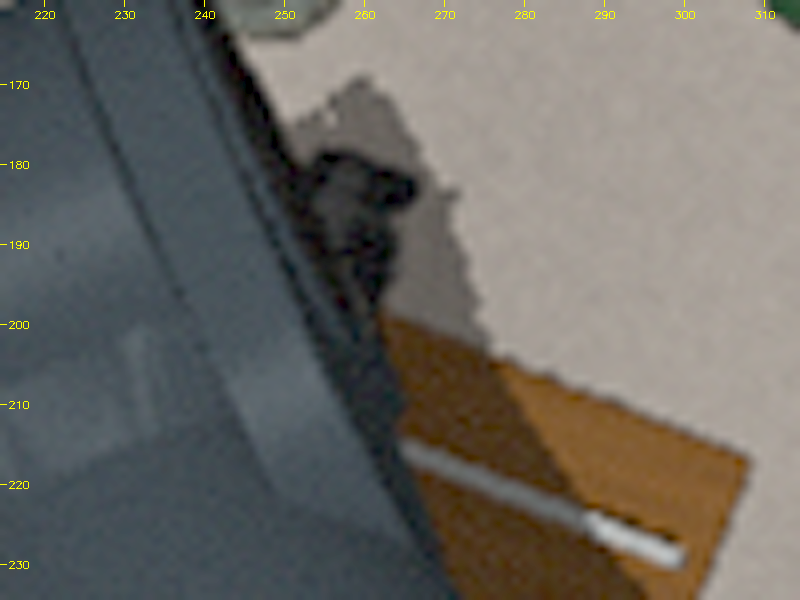

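View pics/c6.png

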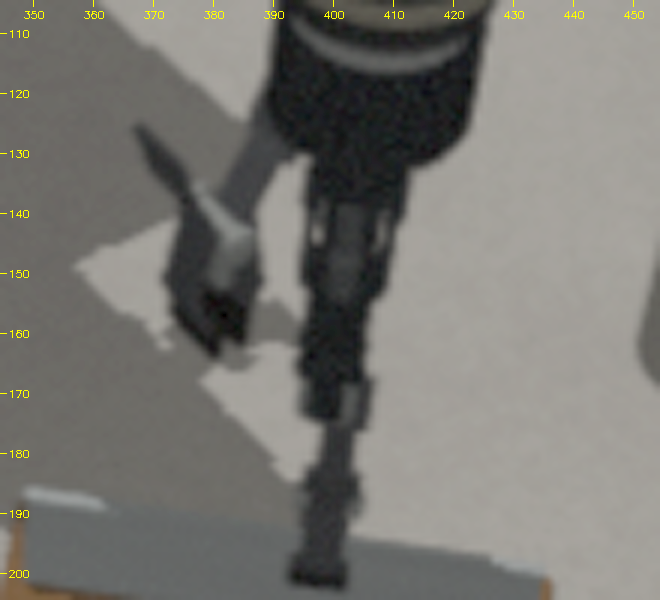

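Emit:
servo_tool:
  increments:
    - [[0.056, 0, 0.1, 0, 0, -0.001], [0.056, 0, 0.25, 0, 0, -0.0018], [0.056, 0, 0.4, 0, 0, -0.0018], [0.056, 0, 0.45, 0, 0, -0.0018], [0.056, 0, 0.45, 0, 0, -0.0018], [0.056, 0, 0.45, 0, 0, -0.0018]]

```text
t: 2.95
tcp_pos: [0.5526, 0.2446, 0.1363]
tcp_rot: [-2.622, -1.731, -0.0]
force: [1.0, -0.9, -0.1]
width: 0.0856
```

```bash
python3 -c "
from h import *
plan([.5514,.2444,.125],-23.1)
for n in('scene',): cv2.imwrite(f'pics/{n}2.png',arm.grab_frame(n))
crop('pics/scene2.png','pics/c7.png',345,125,455,225,6,.6)
"
```

```text
t 2.95 tcp [0.5526 0.2446 0.1363] F [ 1.  -0.9 -0.1] w 0.0856
rows [-0.006 -0.008  0.094] [ 0.     -0.0001 -0.0002]
```

View pics/c7.png

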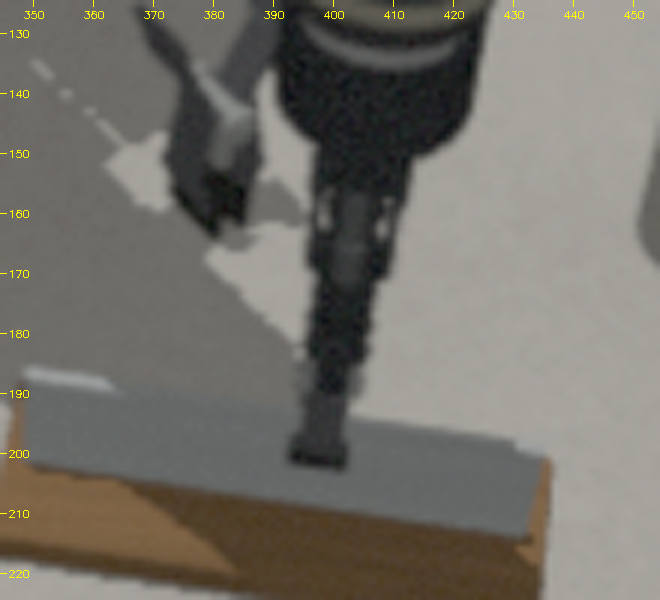

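Emit:
servo_tool:
  increments:
    - [[-0.006, -0.008, 0.05, 0, 0, 0], [-0.006, -0.008, 0.09, 0, 0, 0], [-0.006, -0.008, 0.09, 0, 0, 0], [-0.006, -0.008, 0.09, 0, 0, 0]]

```text
t: 3.33
tcp_pos: [0.551, 0.2442, 0.125]
tcp_rot: [-2.621, -1.731, 0.001]
force: [0.5, -0.5, 0.2]
width: 0.0855
```

Emit:
servo_tool:
  increments:
    - [[0, 0, 0, 0, 0, 0], [0, 0, 0, 0, 0, 0], [0, 0, 0, 0, 0, 0], [0, 0, 0, 0, 0, 0], [0, 0, 0, 0, 0, 0], [0, 0, 0, 0, 0, 0], [0, 0, 0, 0, 0, 0], [0, 0, 0, 0, 0, 0]]
  hand: 1
  newtons: 35

```text
t: 4.0
tcp_pos: [0.5519, 0.2452, 0.1275]
tcp_rot: [-2.621, -1.731, -0.006]
force: [-2.3, 0.6, 16.5]
width: 0.0203
```

```bash
python3 -c "
from h import *
plan([.5514,.2444,.125],-23.1)
for n in('scene',): cv2.imwrite(f'pics/{n}3.png',arm.grab_frame(n))
crop('pics/scene3.png','pics/c8.png',345,125,455,225,6,.6)
"
```

```text
t 4.0 tcp [0.5519 0.2452 0.1275] F [-2.3  0.6 16.5] w 0.0203
rows [-0.008 -0.001  0.02 ] [ 0.0007 -0.0017  0.    ]
```

View pics/c8.png

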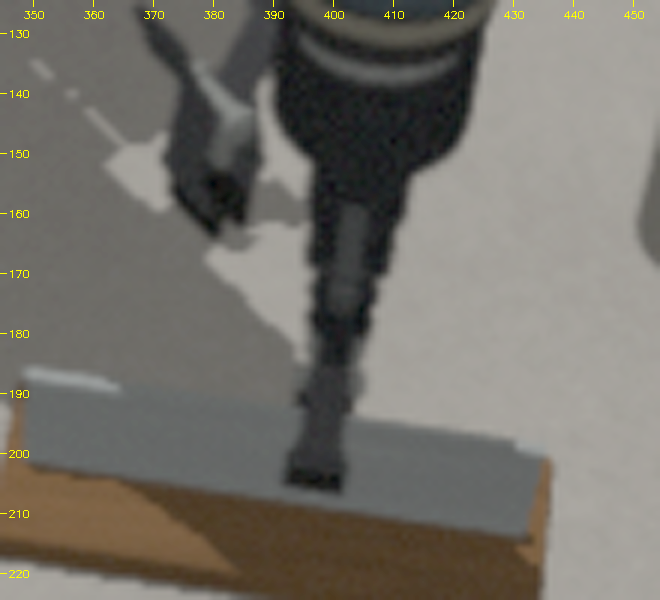

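Emit:
servo_tool:
  increments:
    - [[0, 0, -0.06, 0, 0, 0], [0, 0, -0.16, 0, 0, 0], [0, 0, -0.3, 0, 0, 0], [0, 0, -0.5, 0, 0, 0], [0, 0, -0.75, 0, 0, 0], [0, 0, -1, 0, 0, 0], [0, 0, -1, 0, 0, 0], [0, 0, -1, 0, 0, 0], [0, 0, -1, 0, 0, 0]]

```text
t: 4.8
tcp_pos: [0.551, 0.2441, 0.2445]
tcp_rot: [-2.621, -1.731, 0.001]
force: [-0.6, -0.6, -0.9]
width: 0.0199
```

```bash
python3 -c "
from h import *
plan([.562,-.077,.27],-14.9)
for n in('scene',): cv2.imwrite(f'pics/{n}4.png',arm.grab_frame(n))
crop('pics/scene4.png','pics/c9.png',335,70,465,220,5,.6)
"
```

```text
t 4.8 tcp [0.551  0.2441 0.2445] F [-0.6 -0.6 -0.9] w 0.0199
rows [-2.425  1.135 -0.212] [-0.0002  0.0002 -0.0685]
```

View pics/c9.png

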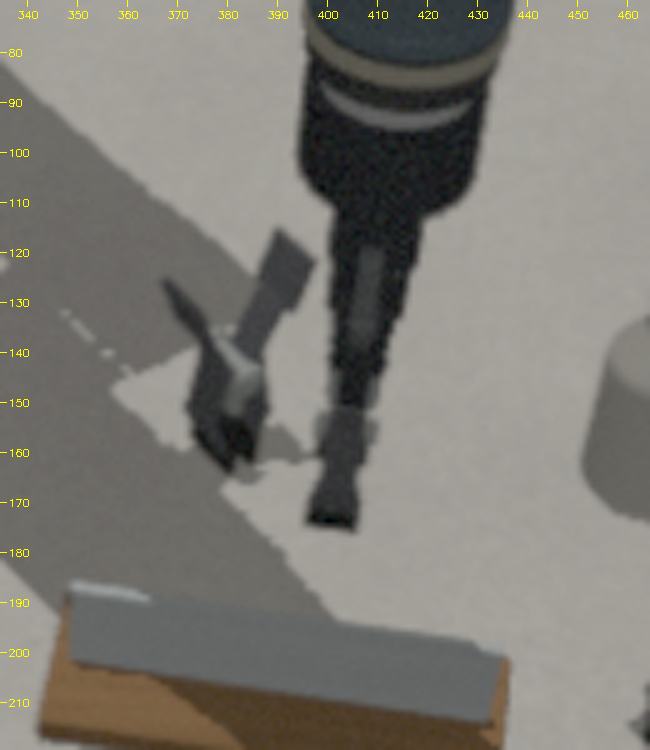

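Emit:
servo_tool:
  increments:
    - [[-0.05, 0.03, -0.1, 0, 0, 0], [-0.2, 0.1, -0.2, 0, 0, -0.01], [-0.4, 0.2, -0.25, 0, 0, -0.02], [-0.6, 0.3, -0.25, 0, 0, -0.03], [-0.8, 0.4, -0.25, 0, 0, -0.05], [-1, 0.5, -0.25, 0, 0, -0.0685]]

```text
t: 5.35
tcp_pos: [0.5586, 0.1091, 0.2737]
tcp_rot: [-2.487, -1.917, 0.003]
force: [1.0, -0.3, -0.3]
width: 0.0202
```

```bash
python3 -c "
from h import *
plan([.562,-.077,.27],-14.9)"
```

```text
t 5.35 tcp [0.5586 0.1091 0.2737] F [ 1.  -0.3 -0.3] w 0.0202
rows [-1.492  0.423  0.031] [-0.0011  0.0005  0.0012]
```

Emit:
servo_tool:
  increments:
    - [[-0.2, 0.05, 0.03, 0, 0, 0], [-0.4, 0.11, 0.03, 0, 0, 0], [-0.6, 0.17, 0.03, 0, 0, 0], [-0.8, 0.23, 0.03, 0, 0, 0], [-0.9, 0.26, 0.03, 0, 0, 0], [-0.9, 0.26, 0.03, 0, 0, 0], [-0.9, 0.26, 0.03, 0, 0, 0]]

```text
t: 5.93
tcp_pos: [0.5613, -0.0022, 0.2706]
tcp_rot: [-2.491, -1.912, 0.002]
force: [0.5, 1.6, -1.2]
width: 0.02
```

```bash
python3 -c "
from h import *
plan([.562,-.077,.26],-14.9)"
```

```text
t 5.93 tcp [ 0.5613 -0.0022  0.2706] F [ 0.5  1.6 -1.2] w 0.02
rows [-0.6    0.167  0.088] [-0.0008 -0.     -0.0006]
```

Emit:
servo_tool:
  increments:
    - [[-0.15, 0.04, 0.02, 0, 0, 0], [-0.3, 0.08, 0.04, 0, 0, 0], [-0.45, 0.12, 0.06, 0, 0, 0], [-0.55, 0.15, 0.08, 0, 0, 0], [-0.6, 0.167, 0.088, 0, 0, 0], [-0.6, 0.167, 0.088, 0, 0, 0], [-0.6, 0.167, 0.088, 0, 0, 0], [-0.6, 0.167, 0.088, 0, 0, 0]]

```text
t: 6.6
tcp_pos: [0.5625, -0.0759, 0.261]
tcp_rot: [-2.49, -1.915, -0.0]
force: [0.5, -0.9, -0.2]
width: 0.0202
```

```bash
python3 -c "
from h import *
plan([.562,-.077,.26],-14.9)
for n in('scene','top'): cv2.imwrite(f'pics/{n}5.png',arm.grab_frame(n))
crop('pics/scene5.png','pics/d1.png',215,90,325,225,6,.5)
crop('pics/top5.png','pics/d2.png',330,170,410,230,9,.5)
p=arm.sense()['tcp_pos']
print(proj('scene',p-[0,0,.0265]),proj('top',p-[0,0,.0265]))
"
```

```text
t 6.6 tcp [ 0.5625 -0.0759  0.261 ] F [ 0.5 -0.9 -0.2] w 0.0202
rows [-0.01  -0.002  0.008] [-0.0001 -0.0002  0.0003]
[265.09720031 176.65385761] [379.55802175 200.23909328]
```

View pics/d1.png

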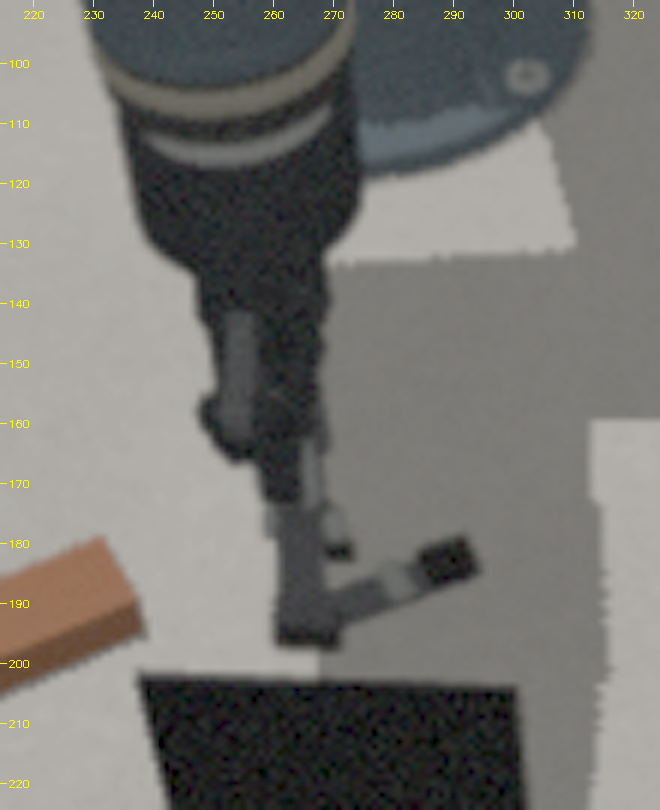

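View pics/d2.png

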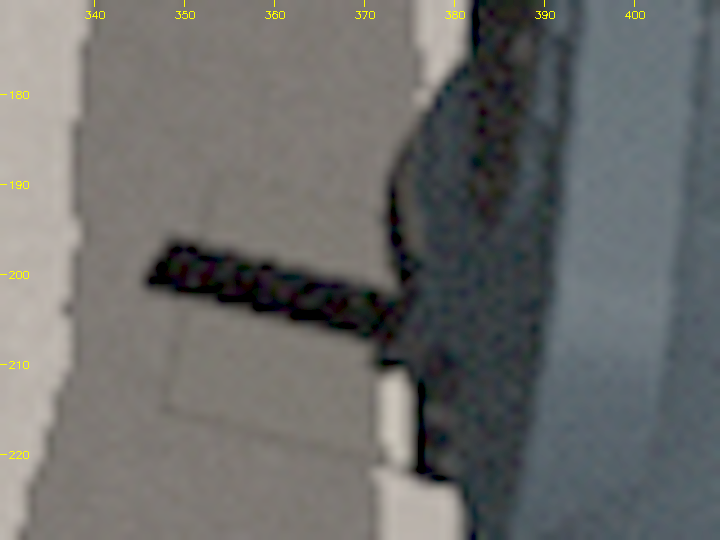

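Run:
```python
from h import *
for f,g in(("top5",range(352,370,3)),("top0",range(352,388,5))):
  im=cv2.imread(f"pics/{f}.png").astype(float).mean(2)
  for c in g:
    col=im[190:220,c-1:c+2].mean(1); 
    m=col.min(); bg1=np.median(col[:4]);
    k=int(col.argmin()); h1=(col[max(k-8,0):k].max()+m)/2; h2=(col[k:k+8].max()+m)/2
    i=k
    while col[i]<h1:i-=1
    up=190+i+(col[i]-h1)/(col[i]-col[i+1])
    j=k
    while col[j]<h2:j+=1
    lo=190+j-(col[j]-h2)/(col[j]-col[j-1])
    pu=195.82+.24*(c-348.07); pl=201.72+.24*(c-344.83)
    print(f,c,round(up,2),round(pu,2),round(lo,2),round(pl,2))
```

```text
top5 352 196.59 196.76 203.0 203.44
top5 355 197.27 197.48 203.78 204.16
top5 358 198.14 198.2 204.61 204.88
top5 361 198.8 198.92 205.38 205.6
top5 364 199.55 199.64 205.97 206.32
top5 367 200.27 200.36 206.72 207.04
top0 352 196.93 196.76 202.98 203.44
top0 357 198.0 197.96 204.34 204.64
top0 362 199.25 199.16 205.57 205.84
top0 367 200.4 200.36 206.72 207.04
top0 372 201.62 201.56 207.92 208.24
top0 377 202.92 202.76 209.33 209.44
top0 382 204.16 203.96 210.54 210.64
top0 387 205.36 205.16 211.63 211.84
```

Emit:
servo_tool:
  increments:
    - [[-0.01, -0.002, 0.05, 0, 0, 0], [-0.01, -0.002, 0.12, 0, 0, 0], [-0.01, -0.002, 0.2, 0, 0, 0], [-0.01, -0.002, 0.28, 0, 0, 0], [-0.01, -0.002, 0.36, 0, 0, 0], [-0.01, -0.002, 0.42, 0, 0, 0], [-0.01, -0.002, 0.47, 0, 0, 0], [-0.01, -0.002, 0.5, 0, 0, 0], [-0.01, -0.002, 0.505, 0, 0, 0], [-0.01, -0.002, 0.505, 0, 0, 0]]

```text
t: 7.53
tcp_pos: [0.5619, -0.0779, 0.2002]
tcp_rot: [-2.491, -1.915, 0.0]
force: [-0.5, -0.6, -0.5]
width: 0.0203
```

```bash
python3 -c "
from h import *
plan([.562,-.077,.2005],-14.9)
for n in('scene','top'): cv2.imwrite(f'pics/{n}6.png',arm.grab_frame(n))
crop('pics/scene6.png','pics/d3.png',225,130,315,225,8,.45)
p=arm.sense()['tcp_pos']
t=np.radians(14.9);X=np.array([np.cos(t),-np.sin(t),0]);Y=np.array([np.sin(t),np.cos(t),0]);P=p-[0,0,.0265]
print('pin',[proj('scene',P+k*Y) for k in(-.013,.013)],'tip',[proj('scene',P+.019*X-[0,0,.046]+k*Y) for k in(-.013,.013)],proj('scene',P+.024*X-[0,0,.046]))
"
```

```text
t 7.53 tcp [ 0.5619 -0.0779  0.2002] F [-0.5 -0.6 -0.5] w 0.0203
rows [ 0.007 -0.001 -0.002] [-0.0001 -0.      0.    ]
pin [array([261.47788771, 194.02299364]), array([272.82084122, 194.41786501])] tip [array([262.65446644, 212.92967797]), array([273.76639012, 213.34708397])] [267.92424588 214.86390768]
```

View pics/d3.png

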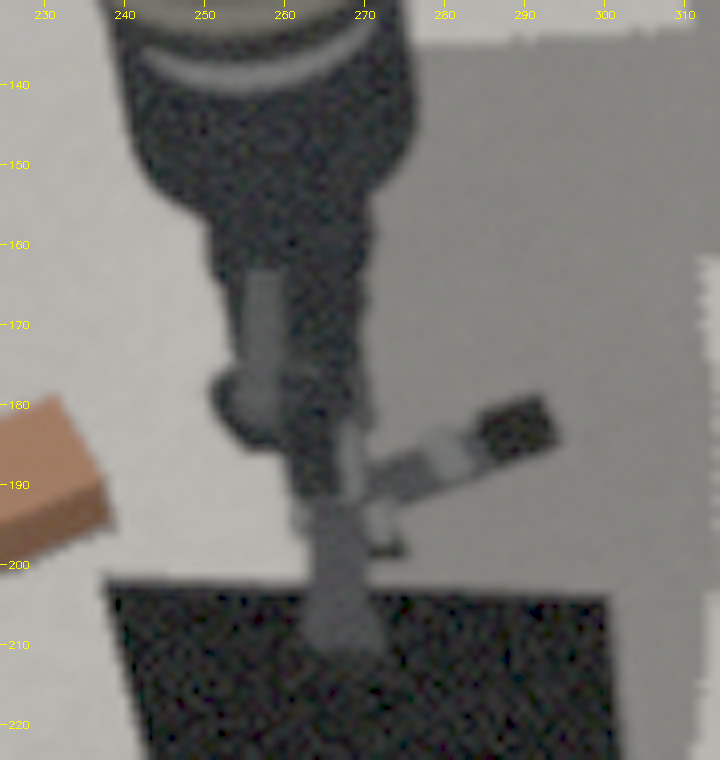

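```bash
python3 -c "
from h import *
p=np.array([.5619,-.0779,.2002])
t=np.radians(14.9);X=np.array([np.cos(t),-np.sin(t),0]);Y=np.array([np.sin(t),np.cos(t),0]);P=p-[0,0,.0265]
for a,z in((.019,.046),(-.019,.046),(.024,.044),(-.024,.044)): print(a,[proj('scene',P+a*X-[0,0,z]+k*Y).round(1) for k in(-.013,.013)])
print([proj('scene',P-[0,0,.034]+k*Y).round(1) for k in (-.076,.074)])
crop('pics/top6.png','pics/d4.png',340,165,420,225,9,.4)
"
```

```text
0.019 [array([262.7, 213. ]), array([273.8, 213.4])]
-0.019 [array([264.9, 200.2]), array([275.8, 200.6])]
0.024 [array([262.3, 214.2]), array([273.4, 214.6])]
-0.024 [array([265.1, 198. ]), array([275.9, 198.4])]
[array([236.5, 202.4]), array([300.4, 204.7])]
```

View pics/d4.png

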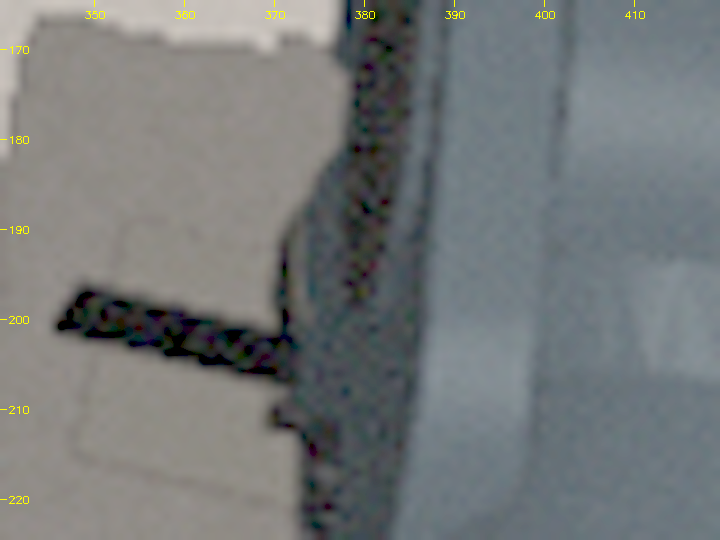

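Emit:
servo_tool:
  increments:
    - [[0.008, 0, 0, 0, 0, 0], [0.018, 0, 0, 0, 0, 0], [0.018, 0, 0, 0, 0, 0], [0.018, 0, 0, 0, 0, 0], [0.018, 0, 0, 0, 0, 0], [0.018, 0, 0, 0, 0, 0]]

```text
t: 8.13
tcp_pos: [0.5625, -0.0758, 0.2004]
tcp_rot: [-2.491, -1.915, -0.0]
force: [0.7, 0.5, -0.8]
width: 0.02
```

```bash
python3 -c "
from h import *
plan([.562,-.077,.2005],-14.9)
s=arm.sense();print(s['dq'].round(3),s['ft_torque'].round(3))
for n in('scene',): cv2.imwrite(f'pics/{n}7.png',arm.grab_frame(n))
crop('pics/scene7.png','pics/d5.png',225,150,315,225,8,.4)
"
```

```text
t 8.13 tcp [ 0.5625 -0.0758  0.2004] F [ 0.7  0.5 -0.8] w 0.02
rows [-0.011 -0.001 -0.001] [-0. -0.  0.]
[ 0.    -0.001 -0.    -0.001 -0.002 -0.002] [-0.     0.03  -0.011]
```

View pics/d5.png

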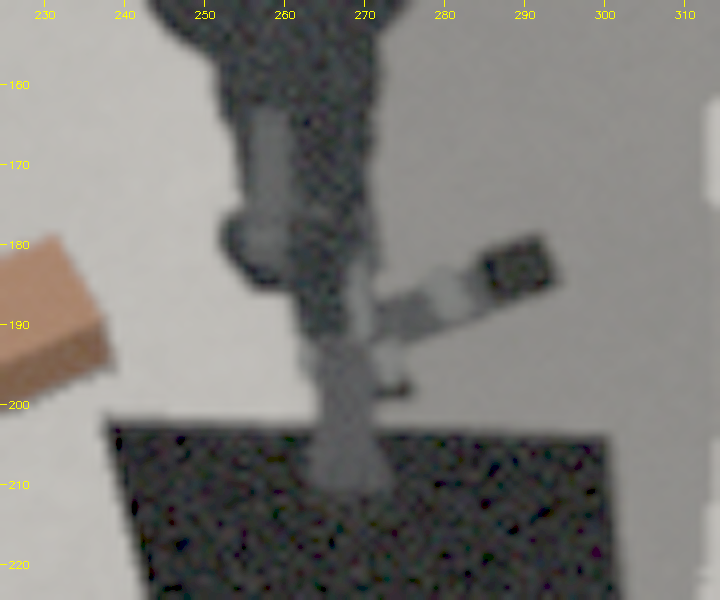

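```bash
python3 -c "
from station import arm
print(arm.sign_off())"
```

```text
the job is handed in; nothing more can be done
None
```

I squeezed the clip open at 35 N, lifted it off the rail and lowered it astride the middle of the wide panel's top edge. I handed the job in with the arm still holding it there, after about 8.2 s.

**Last checks:**
- **Grip:** the finger opening is 20 mm, slightly under the 22 mm given for fully squeezed paddles, so I take the clip to be at its stop and well open.
- **Contact:** the force on the tool is about 1 N, which is noise level, so nothing is touching the panel. The highest reading I saw was about 16 N, pressing on the rail while the paddles closed.
- **Position:** the tool points straight down and matches the panel's measured direction to within rounding. One jaw shows on each side of the edge. By calculation the edge sits about 34 mm below the pin, which is 10 mm under the tongue and 12 mm above the jaw tips.

**Disagreements:** the panel's edges in the top view matched my estimate to within half a pixel. The clip showed about 1 pixel (2 mm) off along the panel, so I shifted it 2 mm before handing in. The rear jaw tip also appeared about 1 pixel (roughly 2 mm) higher than predicted. I left that, since it still hangs about 10 mm below the edge.

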